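Crack open the dry box over a ready counting scale

ROBOT

A 6-joint arm with a two-finger parallel gripper is mounted at the origin on the work surface. World frame = base frame: x ahead of the robot, y to its left, z up, the work surface at z = 0. Lengths are in m, angles in degrees, forces in N, time in s.
With the tool pointing down it reaches from about 0.325 to 0.775 m from the base axis. Payload 9.3 kg.
Tool frame: the origin (TCP) lies between the finger pads; the fingertips stand 19 mm ahead of it and the grasp point (between the pads) is the TCP; z points along the fingers, y is the direction in which the jaws open and shut (so a half turn about z gives the same grasp; the last joint's range is limited). The gripper opens to 85 mm and grips with 20 to 120 N. Pads are 22 mm wide; open, the fingers measure 114 mm over their backs; the gripper's body (76 mm by 85 mm) begins 54 mm behind the grasp point. The pads swing forward as they close: fully open they stand 13 mm farther back than shut.
Start: joints at [-78.186, 14.817, 1.232, 76.415, 0, 81.257], TCP at [0.193, -0.515, 0.25] pointing down, gripper open.
Joint ranges: [-174.27, 174.27], [-52.1, 104.24], [-59.71, 78.15], [-110.17, 111.67], [-87.03, 83.33], [-180, 180]. Speed limits (degrees/s): [127.2, 127.2, 159.86, 180, 180, 180].

INTERFACE

Orientations are given as a 3x3 rotation matrix whose columns are the frame's x, y, z axes.
In Python, from rig import read_state, get_image, close_job, search_frame gives the robot as it stands. The module is installed in compiled form; this text tells all that it offers.
- The arm moves only by the shell command python3 -m handwheel 'ROWS'. ROWS is JSON, a list of rows, each an object of numbers: "x", "y", "z": the shift along the tool's x, y, z in cm; "rx", "ry", "rz": the turn, a rotation vector about the tool's x, y, z in rad; "gripper": the gripper command: -1 is fully open, 1 is shut, values between are in proportion. In form: [{"x": .., "y": .., "z": .., "rx": .., "ry": .., "rz": .., "gripper": ..}, ...]. A call has 1 to 8 rows; each row is the pose to reach, as a shift and turn from the pose commanded when the call began, along the tool's axes at that moment; what a row does not reach only later rows make up. A row lasts 1/12 s, in which the tool goes at most 41.7 mm and 7.16 degrees, less where a joint would pass 70% of its speed; a pose out of reach is approached as far as the arm can. A call with a gripper value outside its range is refused whole. The fingers move at their own pace and stop on an object; the grip force is fixed at half the most. Time passes only in rows, so rows that repeat a pose let the fingers close. It gives the time, the measured TCP pose, the force and the opening at its end, in the units of the state.
- read_state(): the state, without advancing time (a new reading comes with each control period).
- get_image(name): name is "scene" or "top" or "wrist"; returns a dict with "img" (400x640x3 uint8, red, green, blue), "K" (3x3 intrinsics, pixels), "R" (3x3) and "t" (3): a world point X has camera coordinates R X + t. Camera axes: x right, y down, z forward; pixel columns grow to the right and rows downward; lengths in m; the calibration is good to about 2 mm. A picture is of the moment at which its call begins. There is no depth.
- close_job(): hands the job in, once; it reports no verdict.
Trained networks look in the newest picture that a camera, given by its name, has taken for a name from the list of things; names that differ only in an ending like _2 or _b are one class to them, and where a whole thing is asked for, a point or a joint stands for the part that bears it (a point fixed in the world has none). Each returns a list of dicts, best first, with "confidence" (0 to 1); they miss things now and then, are a little off and sometimes report something else, mostly with a low value. They report only what shows in the picture. A call takes as long as a camera call. They do not tell look-alikes from the thing itself.
- search_frame(camera, name): "bbox" ([left, top, right, bottom] in pixels, round what is visible of it).
The state is a dict: "t": time; "joint_pos": joint angles; "dq": joint speeds; "joint_efforts": joint torques, N m; "tool_pos": TCP position; "tcp_rot": TCP orientation; "contact_force": force on the tool from outside, world axes, zero at the start; "wrist_torque": the same for the moment, N m; "width": finger opening in m.
Only numpy, scipy, OpenCV 4.12 (cv2) and the standard library are available. Lean on these libraries where they do the work, as an engineer would, in place of code of your own. Each camera call takes 0.05 s, during which the arm holds its last target. There are 200 camera calls.

TASK

We are about to count out chips: first stand the brass counting cup upright in the middle of the scale's round pan, set down gently, and let go of it. Then take the dry box's lid by its orange bar, pull up until the sticky seal lets go, and keep it held just ajar, about 3 cm open at the front edge, without letting it fly wide open; finish while still holding it there by the bar. Leave everything else on the bench where it is.

Things in the scene. Friction and masses are not known exactly. Their poses are not given: they have to be found in the camera images.
- cup: brass-coloured open counting cup, round, 48 mm across at the foot and 50 mm at the rim, 45 mm high, wall 3 mm, about 0.25 kg. Origin: centre of its underside, z up. It stands upright on the bench at the start.
- pan_top (a point): centre of the upper face of the scale's steel pan, a flat disc 120 mm across and 4 mm thick with a thin grey ring, 51 to 55 mm across, marking its middle. z up; at rest it is 72 mm above the bench. Axes as the scale's: x towards its rear.
- pan (a joint): sprung pan's downward travel, m: 0 empty, 0.014 at its stop; about 600 N/m, so the cup's weight sinks it about 4 mm. Pressing or dropping anything on it sinks it further.
- scale: counting scale, low white case 190 (x) by 170 (y) by 48 mm high, fixed to the bench. Origin: centre of its underside, x towards its rear; the display faces -x and the pan's centre is 22 mm to +x of the origin.
- drybox: clear plastic dry box with blue lid and orange pull bar, fixed to the bench: 170 (x) by 180 (y) by 100 mm high without lid. Origin: centre of its underside; x points to its rear (hinge side), y is parallel to hinge and bar. Lid closed at the start.
- lid (a joint): opening angle of the dry box's lid, rad: 0 shut, growing as the front edge rises; 0.18 is about 3 cm at the front edge. A sticky seal under the front edge resists at the start: about 15 N straight up at the bar, strongest in the first few mm, gone by about 0.08 rad, after which only the lid's weight (about 1.5 N at the bar) is left. Let go, it falls back to nearly shut (below 0.08).
- lid_bar (a point): middle of the lid's orange pull bar: a round bar 12 mm thick, 90 mm long between two end posts, parallel to the box's y, its centre 35 mm above the lid's top (lid 10 mm thick, 178 by 190 mm) and 145 mm above the bench when shut. It moves with the lid, 140 mm in front of the hinge line and 45 mm above it.
- lid_hinge (a point): middle of the lid's hinge line, at the box's rear top edge, 100 mm above the bench; the hinge axis is the box's y.
- lid_edge (a point): middle of the lid's front lower edge, 176 mm in front of the hinge line; 100 mm above the bench when shut.
- spool: red solder spool standing upright, 54 mm across, 40 mm high; leave alone. Origin at its underside.
- pot: black plastic pot, 56 mm across, 40 mm high; leave alone. Origin at its underside.
- drive: silver hard drive lying flat, 147 x 102 x 26 mm; leave alone. Origin at its underside.
- mouse: black computer mouse, 100 x 58 x 32 mm; leave alone. Origin at its underside.
- heatsink: finned aluminium heat sink, 80 x 80 x 45 mm; leave alone. Origin at its underside.
- flux: small amber bottle, 44 mm across, 85 mm high; leave alone. Origin at its underside.
- driver: screwdriver lying flat; leave alone. Origin at its underside.
There are look-alikes about, which are no part of the job. What is meant by the cup is not pink or purple, and is the smaller of those in its own colour.

How it is judged:
By the outcome, as a careful person would: the job done as asked, in the order asked, and still so for the second after the job is handed in, while the arm keeps its last pose, push and grip.
It also fails if it takes over 58 s, if anything falls off the work surface, if the arm or the gripper's body presses on something with over 40 N, if the wrist force passes 120 N, or if a joint passes its speed limit or range.

## Working session

There is one attempt and no reset: what is moved stays moved. The work goes in short steps, Python scripts to look and compute and a shell command to move; the robot and the scene stay as the last step left them, time stands still between calls to the robot, and variables do not carry over. Pictures are saved under pics/ and viewed, on a budget of 10 in all, crops included, one or two more only if the job needs it, and the job is handed in when it is done.

```bash
mkdir -p pics; cat > h.py <<'E'
import numpy as np, cv2
from rig import *
def save(n,f,im=None):
    d=get_image(n); cv2.imwrite('pics/'+f,d['img'][:,:,::-1]); return d
def ray(d,u,v,z):
    K,R,t=map(np.array,(d['K'],d['R'],d['t'])); c=-R.T@t
    r=R.T@np.linalg.inv(K)@np.array([u,v,1.]); return c+r*(z-c[2])/r[2]
def proj(d,X):
    p=np.array(d['K'])@(np.array(d['R'])@np.array(X)+d['t']); return p[:2]/p[2]
E
python3 - <<'E'
from h import *
a=save('scene','s0.png');b=save('top','t0.png')
for n,d in(('scene',a),('top',b)):
  print(n,-np.array(d['R']).T@d['t'])
  for o in['cup','pan','scale','drybox','lid','lid_bar']:
    print(o,[(np.round(r['bbox']).astype(int).tolist(),round(r['confidence'],2)) for r in search_frame(n,o)])
s=read_state();print(s['t'],s['width'],s['contact_force'])
print(np.round(s['tcp_rot'],3))
cv2.imwrite('pics/st0.png',cv2.resize(np.vstack([a['img'],b['img']])[:,:,::-1],(480,600),interpolation=cv2.INTER_AREA))
E
```

```text
scene [ 1.32413961 -0.66000426  1.28689828]
cup [([346, 228, 363, 246], 0.85), ([345, 280, 372, 311], 0.63), ([316, 216, 334, 234], 0.59), ([394, 221, 416, 247], 0.56)]
pan [([393, 165, 428, 196], 0.96)]
scale [([368, 158, 443, 216], 0.59), ([392, 167, 428, 196], 0.2)]
drybox []
lid [([215, 216, 302, 287], 0.78)]
lid_bar [([216, 215, 304, 283], 0.9)]
top [ 0.46246553 -0.01967911  1.19128172]
cup [([246, 129, 270, 151], 0.97), ([294, 163, 312, 179], 0.71), ([331, 100, 353, 132], 0.7), ([309, 191, 326, 209], 0.53)]
pan [([184, 161, 225, 201], 0.96), ([366, 164, 442, 234], 0.22)]
scale [([181, 161, 243, 223], 0.78), ([362, 165, 439, 231], 0.29)]
drybox [([368, 158, 442, 233], 0.56)]
lid [([366, 163, 438, 231], 0.58)]
lid_bar []
0.7 0.08557963912869987 [0.16266638 0.33179623 0.11954708]
[[ 0.936  0.351 -0.   ]
 [ 0.351 -0.936 -0.   ]
 [-0.     0.    -1.   ]]
```

View pics/t0.png

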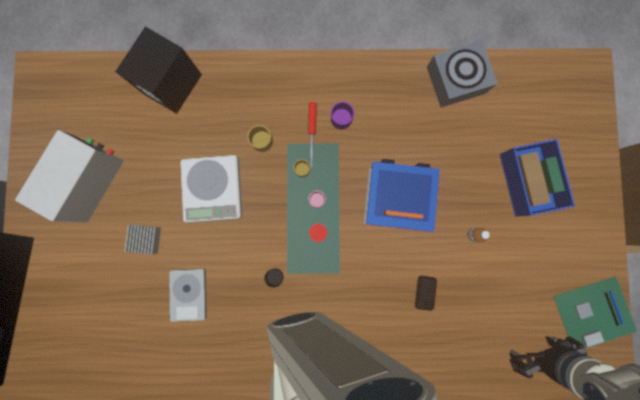

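View pics/s0.png

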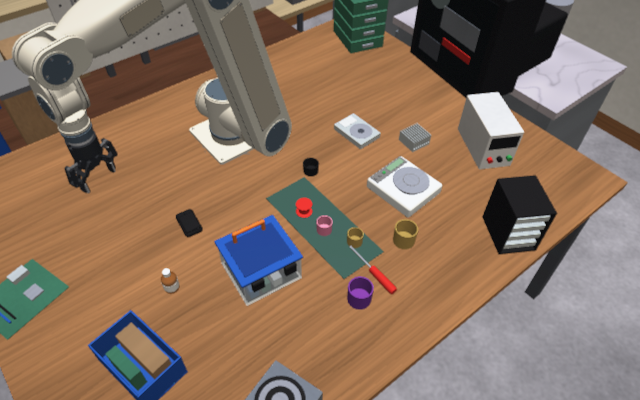

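Candidates for the cup (top / scene pixels):
- Brass at (303,169) / (355,237).
- Larger brass at (260,138) / (405,234).
- Pink at (317,199) / (325,225).
- Purple at (342,115) / (359,295).

The smaller brass one at top (303,169) fits. I'll confirm it in one crop and localise everything.

```bash
cat > m.py <<'E'
from h import *
b=get_image('top');a=get_image('scene')
cv2.imwrite('pics/c1.png',np.vstack([cv2.resize(b['img'][80:230,170:450],(784,420),interpolation=cv2.INTER_CUBIC),])[:,:,::-1])
hsv=cv2.cvtColor(b['img'],cv2.COLOR_RGB2HSV)
for n,(u,v,z) in dict(cup=(303,168.7,.04),big=(259,139,.04),pink=(317.5,200,.04),pan=(207.5,180.5,.072),drvtip=(311,167,.004),drvmid=(312,135,.01)).items(): print(n,ray(b,u,v,z).round(3))
m=cv2.inRange(hsv,(5,140,120),(18,255,255)); m[:190]=0;m[225:]=0;m[:,:370]=0;m[:,440:]=0
r=cv2.minAreaRect(cv2.findNonZero(m));bx=cv2.boxPoints(r);print(r)
print('bar',ray(b,*r[0],.145).round(4),[ray(b,*p,.148).round(3)[:2] for p in bx])
hs=cv2.cvtColor(a['img'],cv2.COLOR_RGB2HSV)
m=cv2.inRange(hs,(5,140,120),(18,255,255)); m[:210]=0;m[260:]=0;m[:,:215]=0;m[:,300:]=0
r=cv2.minAreaRect(cv2.findNonZero(m));print('scene bar',r[0],r[1:],ray(a,*r[0],.145).round(4))
print('scene cup',ray(a,355,237,.0225).round(3),'pan',ray(a,410.5,180.5,.072).round(3))
E
python3 m.py
```

```text
cup [0.651 0.029 0.04 ]
big [0.742 0.162 0.04 ]
pink [ 0.557 -0.014  0.04 ]
pan [0.612 0.305 0.072]
drvtip [0.662 0.006 0.004]
drvmid [0.761 0.003 0.01 ]
((403.0521240234375, 214.0662841796875), (36.339290618896484, 2.740339994430542), 6.842772960662842)
bar [ 0.5097 -0.244   0.145 ] [array([ 0.512, -0.195]), array([ 0.519, -0.196]), array([ 0.507, -0.292]), array([ 0.5  , -0.291])]
scene bar (248.20672607421875, 229.36831665039062) ((9.97709846496582, 34.725486755371094), 65.09523010253906) [ 0.5166 -0.2489  0.145 ]
scene cup [0.656 0.037 0.022] pan [0.62  0.304 0.072]
```

View pics/c1.png

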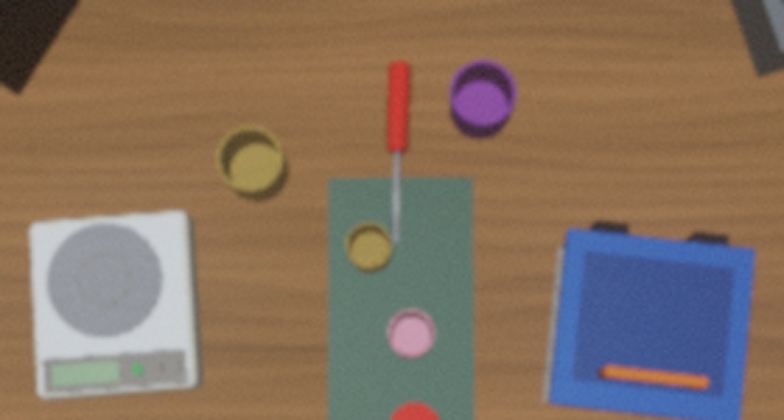

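The crop confirms it: the small brass cup is at crop (369,246), clearly smaller than the brass one at (251,160). The screwdriver tip lies close beside it at (396,240), so I'll put the jaws along world x to clear it.

```bash
cat >> h.py <<'E'
from scipy.spatial.transform import Rotation as Ro
def R0(yawy,tilt=0): # tool down, jaw (y) axis at yawy deg
    y=np.array([np.cos(np.radians(yawy)),np.sin(np.radians(yawy)),0]);z=np.array([0,0,-1.]);return np.c_[np.cross(y,z),y,z]
def go(p,R):
    s=read_state();T=np.array(s['tcp_rot'])
    print('xyz cm',(T.T@(np.array(p)-s['tool_pos'])*100).round(2),'rv',Ro.from_matrix(T.T@R).as_rotvec().round(3))
E
python3 -c "
from h import *
print(R0(0));go([.62,.029,.25],R0(0))"
```

```text
[[-0.  1.  0.]
 [ 1.  0.  0.]
 [ 0.  0. -1.]]
xyz cm [ 5.907e+01 -3.594e+01  3.000e-02] rv [ 0.     0.    -1.212]
```

```bash
python3 -m handwheel '[{"x":59.1,"y":-35.9,"rz":-1.212,"gripper":-1},{"x":59.1,"y":-35.9,"rz":-1.212,"gripper":-1},{"x":59.1,"y":-35.9,"rz":-1.212,"gripper":-1},{"x":59.1,"y":-35.9,"rz":-1.212,"gripper":-1},{"x":59.1,"y":-35.9,"rz":-1.212,"gripper":-1},{"x":59.1,"y":-35.9,"rz":-1.212,"gripper":-1},{"x":59.1,"y":-35.9,"rz":-1.212,"gripper":-1},{"x":59.1,"y":-35.9,"rz":-1.212,"gripper":-1}]'; python3 -c "
from h import *
go([.62,.029,.25],R0(0))"
```

```text
xyz cm [ 5.907e+01 -3.594e+01  3.000e-02] rv [ 0.     0.    -1.212]$[0]: bad value
```

```bash
python3 -m handwheel '[{"x":59.1,"y":-35.9,"z":0,"rx":0,"ry":0,"rz":-1.212,"gripper":-1},{"x":59.1,"y":-35.9,"z":0,"rx":0,"ry":0,"rz":-1.212,"gripper":-1},{"x":59.1,"y":-35.9,"z":0,"rx":0,"ry":0,"rz":-1.212,"gripper":-1},{"x":59.1,"y":-35.9,"z":0,"rx":0,"ry":0,"rz":-1.212,"gripper":-1},{"x":59.1,"y":-35.9,"z":0,"rx":0,"ry":0,"rz":-1.212,"gripper":-1},{"x":59.1,"y":-35.9,"z":0,"rx":0,"ry":0,"rz":-1.212,"gripper":-1},{"x":59.1,"y":-35.9,"z":0,"rx":0,"ry":0,"rz":-1.212,"gripper":-1},{"x":59.1,"y":-35.9,"z":0,"rx":0,"ry":0,"rz":-1.212,"gripper":-1}]'; python3 -c "
from h import *
go([.62,.029,.25],R0(0))"
```

```text
t: 1.47
tool_pos: [0.3999, -0.2511, 0.2506]
tcp_rot: [[0.205, 0.979, 0.001], [0.979, -0.205, -0.0], [-0.0, 0.001, -1.0]]
contact_force: [1.1, -1.2, 0.6]
width: 0.0856
xyz cm [31.92 15.81  0.05] rv [ 0.001  0.    -0.206]
```

```bash
python3 -m handwheel '[{"x":31.9,"y":15.8,"z":0,"rx":0,"ry":0,"rz":-0.206,"gripper":-1},{"x":31.9,"y":15.8,"z":0,"rx":0,"ry":0,"rz":-0.206,"gripper":-1},{"x":31.9,"y":15.8,"z":0,"rx":0,"ry":0,"rz":-0.206,"gripper":-1},{"x":31.9,"y":15.8,"z":0,"rx":0,"ry":0,"rz":-0.206,"gripper":-1},{"x":31.9,"y":15.8,"z":0,"rx":0,"ry":0,"rz":-0.206,"gripper":-1},{"x":31.9,"y":15.8,"z":0,"rx":0,"ry":0,"rz":-0.206,"gripper":-1},{"x":31.9,"y":15.8,"z":0,"rx":0,"ry":0,"rz":-0.206,"gripper":-1},{"x":31.9,"y":15.8,"z":0,"rx":0,"ry":0,"rz":-0.206,"gripper":-1}]'; python3 -m handwheel '[{"x":0,"y":0,"z":0,"rx":0,"ry":0,"rz":0,"gripper":-1},{"x":0,"y":0,"z":0,"rx":0,"ry":0,"rz":0,"gripper":-1}]';python3 -c "
from h import *
go([.651,.029,.20],R0(0))
d=save('wrist','w1.png');print(-np.array(d['R']).T@d['t'])
for r in search_frame('wrist','cup'):
  l,t,q,b=r['bbox'];print(np.round(r['bbox']),round(r['confidence'],2),ray(d,(l+q)/2,(t+b)/2,.03).round(3))"
```

```text
t: 2.13
tool_pos: [0.6076, 0.01, 0.2504]
tcp_rot: [[0.006, 1.0, 0.0], [1.0, -0.006, -0.0], [-0.0, 0.0, -1.0]]
contact_force: [0.8, -1.0, 0.6]
width: 0.0853
t: 2.3
tool_pos: [0.6074, 0.01, 0.2493]
tcp_rot: [[0.003, 1.0, -0.001], [1.0, -0.003, 0.0], [0.0, -0.001, -1.0]]
contact_force: [-0.6, -0.7, -0.2]
width: 0.0852
xyz cm [1.91 4.36 4.92] rv [-0.001 -0.    -0.003]
[0.6073502  0.09241113 0.37298945]
[345. 128. 390. 178.] 0.91 [0.657 0.034 0.03 ]
[418.   0. 519.  65.] 0.88 [0.754 0.156 0.03 ]
[263. 167. 307. 215.] 0.8 [ 0.561 -0.01   0.03 ]
[451. 216. 536. 290.] 0.79 [ 0.823 -0.093  0.03 ]
```

View pics/w1.png

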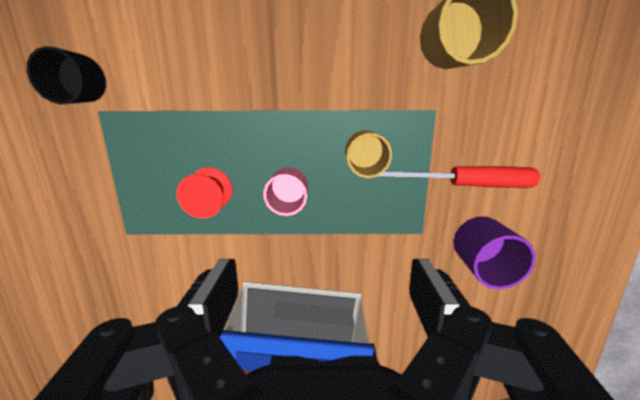

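The wrist view shows the small brass cup at (369,154), with the screwdriver shaft starting just below it at (380,174). I'll move over it at z 0.14 and refine.

```bash
python3 -m handwheel '[{"x":2.3,"y":4.7,"z":5,"rx":0,"ry":0,"rz":0,"gripper":-1},{"x":2.3,"y":4.7,"z":8,"rx":0,"ry":0,"rz":0,"gripper":-1},{"x":2.3,"y":4.7,"z":10.9,"rx":0,"ry":0,"rz":0,"gripper":-1},{"x":2.3,"y":4.7,"z":10.9,"rx":0,"ry":0,"rz":0,"gripper":-1},{"x":2.3,"y":4.7,"z":10.9,"rx":0,"ry":0,"rz":0,"gripper":-1}]';cat > fit.py <<'E'
from h import *
from scipy.optimize import least_squares
d=save('wrist','w2.png');hsv=cv2.cvtColor(d['img'],cv2.COLOR_RGB2HSV)
bb=search_frame('wrist','cup');
for r in bb: print(np.round(r['bbox']),round(r['confidence'],2))
m=cv2.inRange(hsv,(18,70,40),(32,255,255))
n,l,st,c=cv2.connectedComponentsWithStats(m)
for i in range(1,n):
  if st[i,4]>300: print(st[i],c[i].round())
E
python3 fit.py; python3 -c "
from h import *
s=read_state();print(s['tool_pos'])"
```

```text
t: 2.82
tool_pos: [0.6521, 0.0295, 0.1402]
tcp_rot: [[0.007, 1.0, -0.005], [1.0, -0.007, 0.0], [0.0, -0.005, -1.0]]
contact_force: [-1.0, 0.3, 0.6]
width: 0.0854
[461. 274. 564. 339.] 0.95
[185. 210. 258. 275.] 0.74
[403.   2. 550.  82.] 0.71
[298. 164. 361. 236.] 0.64
[ 403    0  145   81 8865] [470.  36.]
[ 298  165   65   71 3401] [330. 201.]
[0.65404475 0.02956249 0.14415763]
```

View pics/w2.png

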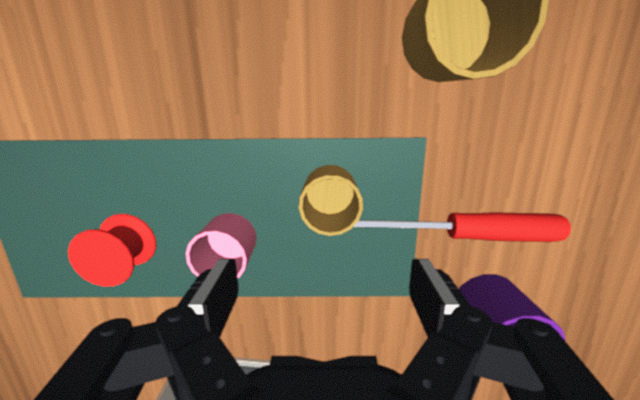

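Rim ellipse in the picture: columns 299–362, rows about 175–236, so its centre is near (330.5,205.5) at z=0.045. The screwdriver tip is at (355,224).

```bash
python3 - <<'E'
from h import *
d=get_image('wrist')
p=ray(d,330.5,205.5,.045);print(p,ray(d,355,224,.004), ray(d,217,246,.045))
s=read_state();print(s['tool_pos'],np.round(s['tcp_rot'],3).tolist())
a=np.linspace(0,6.28,60)
for c in [p[:2]]:
  q=np.array([proj(d,[c[0]+.025*np.cos(t),c[1]+.025*np.sin(t),.045]) for t in a]);print(q.min(0),q.max(0))
  q=np.array([proj(d,[c[0]+.024*np.cos(t),c[1]+.024*np.sin(t),0]) for t in a]);print(q.min(0),q.max(0))
go([p[0],p[1],.028],R0(0))
E
```

```text
[0.65958448 0.03319679 0.045     ] [ 6.83864150e-01 -1.02606212e-04  4.00000000e-03] [ 0.56650576 -0.00129731  0.045     ]
[0.65439046 0.02970809 0.14466939] [[0.007, 1.0, 0.004], [1.0, -0.007, -0.0], [-0.0, 0.004, -1.0]]
[298.60062134 174.40457635] [362.38818945 234.5851152 ]
[303.3425795  163.70433707] [355.20428198 213.50768407]
xyz cm [ 0.36  0.47 11.67] rv [ 0.004  0.    -0.007]
```

The fit matches the picture: the cup is at (0.6595, 0.0332). Descending and gripping.

```bash
python3 -m handwheel '[{"x":0.36,"y":0.5,"z":3,"rx":0,"ry":0,"rz":-0.007,"gripper":-1},{"x":0.36,"y":0.5,"z":6,"rx":0,"ry":0,"rz":-0.007,"gripper":-1},{"x":0.36,"y":0.5,"z":8.5,"rx":0,"ry":0,"rz":-0.007,"gripper":-1},{"x":0.36,"y":0.5,"z":10.5,"rx":0,"ry":0,"rz":-0.007,"gripper":-1},{"x":0.36,"y":0.5,"z":11.3,"rx":0,"ry":0,"rz":-0.007,"gripper":-1},{"x":0.36,"y":0.5,"z":11.3,"rx":0,"ry":0,"rz":-0.007,"gripper":-1},{"x":0.36,"y":0.5,"z":11.3,"rx":0,"ry":0,"rz":-0.007,"gripper":-1}]'; python3 -m handwheel '[{"x":0,"y":0,"z":0,"rx":0,"ry":0,"rz":0,"gripper":0},{"x":0,"y":0,"z":0,"rx":0,"ry":0,"rz":0,"gripper":1},{"x":0,"y":0,"z":0,"rx":0,"ry":0,"rz":0,"gripper":1},{"x":0,"y":0,"z":0,"rx":0,"ry":0,"rz":0,"gripper":1},{"x":0,"y":0,"z":0,"rx":0,"ry":0,"rz":0,"gripper":1},{"x":0,"y":0,"z":0,"rx":0,"ry":0,"rz":0,"gripper":1},{"x":0,"y":0,"z":0,"rx":0,"ry":0,"rz":0,"gripper":1},{"x":0,"y":0,"z":0,"rx":0,"ry":0,"rz":0,"gripper":1}]'
```

```text
t: 3.55
tool_pos: [0.6597, 0.034, 0.0305]
tcp_rot: [[-0.001, 1.0, 0.003], [1.0, 0.001, -0.0], [-0.0, 0.003, -1.0]]
contact_force: [-0.2, -0.5, 0.6]
width: 0.085
t: 4.22
tool_pos: [0.6593, 0.0342, 0.0301]
tcp_rot: [[-0.001, 1.0, 0.002], [1.0, 0.001, -0.0], [-0.0, 0.002, -1.0]]
contact_force: [-1.8, 0.5, 8.9]
width: 0.0483
```

```bash
python3 -m handwheel '[{"x":0,"y":0,"z":-1,"rx":0,"ry":0,"rz":0,"gripper":1},{"x":0,"y":0,"z":-3,"rx":0,"ry":0,"rz":0,"gripper":1},{"x":0,"y":0,"z":-6,"rx":0,"ry":0,"rz":0,"gripper":1},{"x":0,"y":0,"z":-9,"rx":0,"ry":0,"rz":0,"gripper":1},{"x":0,"y":0,"z":-12,"rx":0,"ry":0,"rz":0,"gripper":1},{"x":0,"y":-0.5,"z":-15,"rx":0,"ry":0,"rz":0,"gripper":1},{"x":2,"y":-1,"z":-17,"rx":0,"ry":0,"rz":0,"gripper":1},{"x":5,"y":-1.5,"z":-18,"rx":0,"ry":0,"rz":0,"gripper":1}]'; python3 -m handwheel '[{"x":3,"y":-1,"z":0,"rx":0,"ry":0,"rz":0,"gripper":1},{"x":6,"y":-2,"z":0,"rx":0,"ry":0,"rz":0,"gripper":1},{"x":9,"y":-3,"z":0,"rx":0,"ry":0,"rz":0,"gripper":1},{"x":11,"y":-3.5,"z":0,"rx":0,"ry":0,"rz":0,"gripper":1},{"x":13,"y":-3.5,"z":0,"rx":0,"ry":0,"rz":0,"gripper":1},{"x":14,"y":-3.5,"z":0,"rx":0,"ry":0,"rz":0,"gripper":1},{"x":14,"y":-3.5,"z":0,"rx":0,"ry":0,"rz":0,"gripper":1},{"x":14,"y":-3.5,"z":0,"rx":0,"ry":0,"rz":0,"gripper":1}]'
python3 - <<'E'
from h import *
get_image('wrist');d=save('wrist','w3.png');s=read_state();print(s['tool_pos'],s['contact_force'],s['width'])
for o in('pan','cup'):
 for r in search_frame('wrist',o):
  l,t,q,b=r['bbox'];print(o,np.round(r['bbox']),round(r['confidence'],2),ray(d,(l+q)/2,(t+b)/2,.072).round(4))
np.savez('d3.npz',K=d['K'],R=d['R'],t=d['t'])
E
```

```text
t: 4.88
tool_pos: [0.6444, 0.0827, 0.2123]
tcp_rot: [[0.002, 1.0, 0.004], [1.0, -0.002, -0.001], [-0.001, 0.004, -1.0]]
contact_force: [1.7, -0.2, -3.3]
width: 0.0476
t: 5.55
tool_pos: [0.6085, 0.2242, 0.2083]
tcp_rot: [[-0.002, 1.0, -0.0], [1.0, 0.002, -0.0], [-0.0, -0.0, -1.0]]
contact_force: [-0.8, -0.2, -3.3]
width: 0.0482
[0.60874055 0.22327931 0.20824695] [-0.83526348  1.41498108 -2.83380336] 0.0480188779934847
pan [266.  16. 407. 170.] 0.73 [0.6186 0.3109 0.072 ]
pan [194. 357. 226. 382.] 0.26 [0.4816 0.0188 0.072 ]
cup [409. 204. 498. 282.] 0.95 [0.7321 0.1765 0.072 ]
cup [267. 213. 377. 350.] 0.91 [0.607  0.1335 0.072 ]
cup [437. 377. 465. 400.] 0.77 [ 0.7554 -0.009   0.072 ]
cup [271. 328. 308. 355.] 0.65 [0.5718 0.0586 0.072 ]
```

View pics/w3.png

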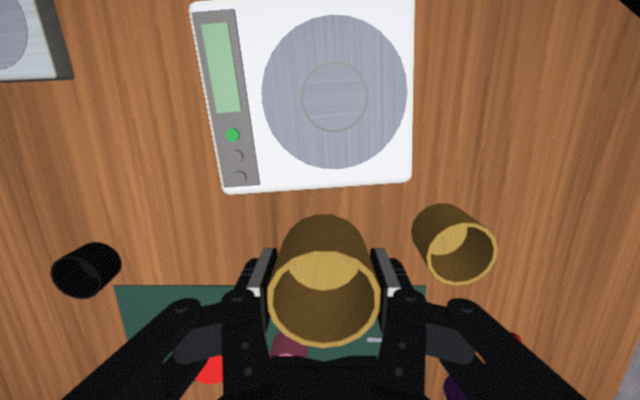

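The pan spans columns 261–407 and rows 14–170, with the grey ring centred near (334,97). The held cup's rim spans columns 268–380 and rows about 251–348.

```bash
python3 - <<'E'
from h import *
d=dict(np.load('d3.npz'))
def ext(x,y,z,r):
  q=np.array([proj(d,[x+r*np.cos(t),y+r*np.sin(t),z]) for t in np.linspace(0,6.28,90)]);return np.r_[q.min(0),q.max(0)]
from scipy.optimize import least_squares
for n,z,r,bb in(('pan',.072,.06,[261.5,14.5,407,169.5]),('ring',.072,.0275,[301,61,367.5,131.5]),('rim',.223,.025,[268,251,380,348])):
  f=least_squares(lambda p:ext(*p,z,r)-bb,[.61,.26]);print(n,f.x.round(4),f.fun.round(1))
s=read_state();print(s['tool_pos'])
E
```

```text
pan [0.617  0.3071] [-0.9 -0.4  0.9  0.7]
ring [0.617  0.3076] [-0.5 -0.4  0.5  0.4]
rim [0.6086 0.2232] [-2.3 -0.3  2.3  0.8]
[0.60881155 0.22307718 0.20826169]
```

```bash
python3 -m handwheel '[{"x":3,"y":0.3,"z":0,"rx":0,"ry":0,"rz":0,"gripper":1},{"x":6,"y":0.6,"z":1,"rx":0,"ry":0,"rz":0,"gripper":1},{"x":8.42,"y":0.83,"z":3,"rx":0,"ry":0,"rz":0,"gripper":1},{"x":8.42,"y":0.83,"z":5.5,"rx":0,"ry":0,"rz":0,"gripper":1},{"x":8.42,"y":0.83,"z":8,"rx":0,"ry":0,"rz":0,"gripper":1},{"x":8.42,"y":0.83,"z":9.5,"rx":0,"ry":0,"rz":0,"gripper":1},{"x":8.42,"y":0.83,"z":10,"rx":0,"ry":0,"rz":0,"gripper":1},{"x":8.42,"y":0.83,"z":10,"rx":0,"ry":0,"rz":0,"gripper":1}]'; python3 -m handwheel '[{"x":0,"y":0,"z":0,"rx":0,"ry":0,"rz":0,"gripper":1},{"x":0,"y":0,"z":0,"rx":0,"ry":0,"rz":0,"gripper":1},{"x":0,"y":0,"z":0,"rx":0,"ry":0,"rz":0,"gripper":1}]'
python3 - <<'E'
from h import *
d=save('wrist','w4.png')
np.savez('d4.npz',K=d['K'],R=d['R'],t=d['t'])
F=[]
for i in range(6): get_image('wrist');s=read_state();F.append(s['contact_force'][2])
print(np.round(F,1),s['tool_pos'],np.round(s['tcp_rot'],3).tolist());go([.617,.3073,.1],R0(0))
E
```

```text
t: 6.42
tool_pos: [0.6165, 0.3075, 0.1069]
tcp_rot: [[-0.0, 1.0, -0.003], [1.0, 0.0, -0.001], [-0.001, -0.003, -1.0]]
contact_force: [0.0, -1.0, -2.5]
width: 0.0482
t: 6.67
tool_pos: [0.6176, 0.3084, 0.1099]
tcp_rot: [[-0.001, 1.0, 0.002], [1.0, 0.001, 0.001], [0.001, 0.002, -1.0]]
contact_force: [-1.1, 0.3, -3.7]
width: 0.0478
[-4.  -3.4 -4.  -2.2 -2.9 -3.4] [0.61682405 0.30847611 0.10849088] [[-0.001, 1.0, 0.0], [1.0, 0.001, 0.0], [0.0, 0.0, -1.0]]
xyz cm [-0.12  0.02  0.85] rv [ 0.    -0.     0.001]
```

View pics/w4.png

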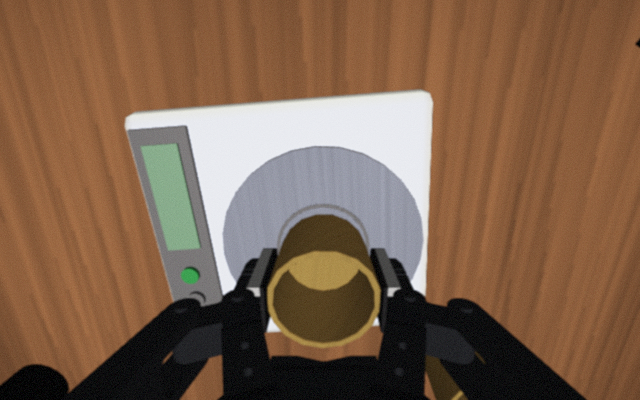

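The cup is centred over the ring (ring columns 278–369, cup column 324). Lowering it in small steps while watching the force; hanging, it reads about −3.3 N.

```bash
python3 -m handwheel '[{"x":-0.05,"y":0,"z":0.2,"rx":0,"ry":0,"rz":0,"gripper":1},{"x":-0.05,"y":0,"z":0.4,"rx":0,"ry":0,"rz":0,"gripper":1},{"x":-0.05,"y":0,"z":0.5,"rx":0,"ry":0,"rz":0,"gripper":1},{"x":-0.05,"y":0,"z":0.5,"rx":0,"ry":0,"rz":0,"gripper":1},{"x":-0.05,"y":0,"z":0.5,"rx":0,"ry":0,"rz":0,"gripper":1}]'
cat > f.py <<'E'
from h import *
F=[];P=[]
for i in range(5): get_image('wrist');s=read_state();F.append(s['contact_force'][2]);P.append(s['tool_pos'])
print(np.round(F,1),np.mean(F).round(2),np.mean(P,0).round(4))
E
python3 f.py
for i in 1 ; do python3 -m handwheel '[{"x":0,"y":0,"z":0.1,"rx":0,"ry":0,"rz":0,"gripper":1},{"x":0,"y":0,"z":0.2,"rx":0,"ry":0,"rz":0,"gripper":1},{"x":0,"y":0,"z":0.2,"rx":0,"ry":0,"rz":0,"gripper":1}]'; done; python3 f.py
```

```text
t: 7.43
tool_pos: [0.6167, 0.3079, 0.1031]
tcp_rot: [[-0.001, 1.0, -0.0], [1.0, 0.001, -0.0], [-0.0, -0.0, -1.0]]
contact_force: [-0.7, -0.1, -4.2]
width: 0.0479
[-2.5 -2.7 -3.4 -3.6 -2.8] -3.0 [0.6168 0.308  0.1033]
t: 7.93
tool_pos: [0.6168, 0.3079, 0.1011]
tcp_rot: [[-0.001, 1.0, 0.0], [1.0, 0.001, -0.0], [-0.0, 0.0, -1.0]]
contact_force: [0.1, -0.4, -2.8]
width: 0.0482
[-2.2 -2.6 -2.2 -2.6 -2.2] -2.36 [0.6168 0.3079 0.1013]
```

```bash
python3 -m handwheel '[{"x":0,"y":0,"z":0.1,"rx":0,"ry":0,"rz":0,"gripper":1},{"x":0,"y":0,"z":0.2,"rx":0,"ry":0,"rz":0,"gripper":1},{"x":0,"y":0,"z":0.25,"rx":0,"ry":0,"rz":0,"gripper":1},{"x":0,"y":0,"z":0.25,"rx":0,"ry":0,"rz":0,"gripper":1}]';  python3 f.py
```

```text
t: 8.52
tool_pos: [0.6168, 0.3079, 0.0988]
tcp_rot: [[-0.001, 1.0, 0.0], [1.0, 0.001, 0.0], [0.0, 0.0, -1.0]]
contact_force: [-0.4, 0.2, -0.9]
width: 0.048
[-0.9 -0.9 -0.9 -1.6 -0.8] -1.0 [0.6168 0.3079 0.0989]
```

```bash
python3 -m handwheel '[{"x":0,"y":0,"z":0.1,"rx":0,"ry":0,"rz":0,"gripper":1},{"x":0,"y":0,"z":0.13,"rx":0,"ry":0,"rz":0,"gripper":1},{"x":0,"y":0,"z":0.13,"rx":0,"ry":0,"rz":0,"gripper":1}]';  python3 f.py; python3 -m handwheel '[{"x":0,"y":0,"z":0,"rx":0,"ry":0,"rz":0,"gripper":-0.2},{"x":0,"y":0,"z":0,"rx":0,"ry":0,"rz":0,"gripper":-0.3},{"x":0,"y":0,"z":0,"rx":0,"ry":0,"rz":0,"gripper":-0.5},{"x":0,"y":0,"z":0,"rx":0,"ry":0,"rz":0,"gripper":-0.7},{"x":0,"y":0,"z":0,"rx":0,"ry":0,"rz":0,"gripper":-1},{"x":0,"y":0,"z":0,"rx":0,"ry":0,"rz":0,"gripper":-1},{"x":0,"y":0,"z":0,"rx":0,"ry":0,"rz":0,"gripper":-1},{"x":0,"y":0,"z":0,"rx":0,"ry":0,"rz":0,"gripper":-1}]'
```

```text
t: 9.02
tool_pos: [0.6168, 0.308, 0.0974]
tcp_rot: [[-0.001, 1.0, 0.0], [1.0, 0.001, 0.0], [0.0, 0.0, -1.0]]
contact_force: [1.3, 0.2, -0.3]
width: 0.0479
[ 0.4 -0.2 -0.3 -0.3 -0.7] -0.22 [0.6168 0.3079 0.0975]
t: 9.93
tool_pos: [0.6168, 0.3079, 0.0975]
tcp_rot: [[-0.001, 1.0, -0.0], [1.0, 0.001, 0.0], [0.0, -0.0, -1.0]]
contact_force: [0.2, 0.4, -0.8]
width: 0.0851
```

Released. I'll back straight up and shift toward −y, where the wrist camera can check the cup.

```bash
python3 -m handwheel '[{"x":0,"y":0,"z":-1.5,"rx":0,"ry":0,"rz":0,"gripper":-1},{"x":0,"y":0,"z":-4,"rx":0,"ry":0,"rz":0,"gripper":-1},{"x":0,"y":0,"z":-7,"rx":0,"ry":0,"rz":0,"gripper":-1},{"x":0,"y":0,"z":-10.5,"rx":0,"ry":0,"rz":0,"gripper":-1},{"x":-3,"y":0,"z":-13,"rx":0,"ry":0,"rz":0,"gripper":-1},{"x":-6,"y":0,"z":-15,"rx":0,"ry":0,"rz":0,"gripper":-1},{"x":-8.5,"y":0,"z":-15,"rx":0,"ry":0,"rz":0,"gripper":-1},{"x":-8.5,"y":0,"z":-15,"rx":0,"ry":0,"rz":0,"gripper":-1}]'
python3 - <<'E'
from h import *
get_image('wrist');d=save('wrist','w5.png')
np.savez('d5.npz',K=d['K'],R=d['R'],t=d['t'])
# project expected: cup on pan centre
def ext(x,y,z,r):
  q=np.array([proj(d,[x+r*np.cos(t),y+r*np.sin(t),z]) for t in np.linspace(0,6.28,90)]);return np.r_[q.min(0),q.max(0)].round(1)
print('pan',ext(.617,.3073,.068,.06),'ring',ext(.617,.3073,.068,.0275),'foot',ext(.617,.3073,.068,.024),'rim',ext(.617,.3073,.113,.025))
for r in search_frame('wrist','cup'): print(np.round(r['bbox']),round(r['confidence'],2))
x0,y0,x1,y1=200,0,460,200
cv2.imwrite('pics/w5c.png',cv2.resize(d['img'][y0:y1,x0:x1],None,fx=3,fy=3,interpolation=cv2.INTER_CUBIC)[:,:,::-1])
np.save('b.npy',0)
R=R0(-7.1); go([.513,-.247,.26],R)
E
```

```text
t: 10.6
tool_pos: [0.6176, 0.2193, 0.2496]
tcp_rot: [[0.002, 1.0, 0.003], [1.0, -0.002, -0.0], [-0.0, 0.003, -1.0]]
contact_force: [0.0, 0.4, 0.5]
width: 0.0849
pan [260.   23.9 386.2 157.8] ring [294.2  63.8 351.9 124.9] foot [297.9  67.9 348.3 121.3] rim [292.3  60.8 353.9 126.2]
[394. 194. 471. 260.] 0.93
[292.  61. 353. 126.] 0.82
[265. 304. 303. 353.] 0.59
[470. 376. 494. 400.] 0.55
[361. 308. 499. 322.] 0.55
xyz cm [-46.99 -10.39  -1.28] rv [-0.    -0.     0.124]
```

View pics/w5c.png

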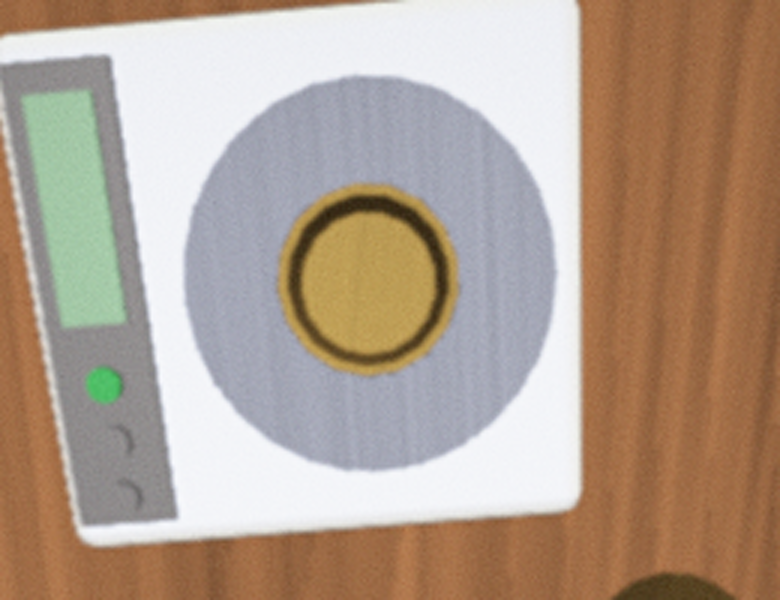

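The cup stands upright and centred: its detected box (292,61,353,126) equals the projected one (292,61,354,126). Moving to view the bar.

```bash
python3 -m handwheel '[{"x":-54,"y":-10.4,"z":-2,"rx":0,"ry":0,"rz":0.124,"gripper":-1},{"x":-54,"y":-10.4,"z":-2,"rx":0,"ry":0,"rz":0.124,"gripper":-1},{"x":-54,"y":-10.4,"z":-2,"rx":0,"ry":0,"rz":0.124,"gripper":-1},{"x":-54,"y":-10.4,"z":-2,"rx":0,"ry":0,"rz":0.124,"gripper":-1},{"x":-54,"y":-10.4,"z":-2,"rx":0,"ry":0,"rz":0.124,"gripper":-1},{"x":-54,"y":-10.4,"z":-2,"rx":0,"ry":0,"rz":0.124,"gripper":-1},{"x":-54,"y":-10.4,"z":-2,"rx":0,"ry":0,"rz":0.124,"gripper":-1},{"x":-54,"y":-10.4,"z":-2,"rx":0,"ry":0,"rz":0.124,"gripper":-1}]'; python3 -c "
from h import *
go([.513,-.317,.27],R0(-7.1))"
```

```text
t: 11.42
tool_pos: [0.5538, -0.1049, 0.2592]
tcp_rot: [[0.121, 0.993, -0.001], [0.993, -0.121, 0.0], [0.0, -0.001, -1.0]]
contact_force: [0.7, -0.1, -0.5]
width: 0.0857
xyz cm [-21.55  -1.49  -1.09] rv [-0.001 -0.     0.003]
```

```bash
python3 -m handwheel '[{"x":-21.5,"y":-1.5,"z":-1,"rx":0,"ry":0,"rz":0,"gripper":-1},{"x":-21.5,"y":-1.5,"z":-1,"rx":0,"ry":0,"rz":0,"gripper":-1},{"x":-21.5,"y":-1.5,"z":-1,"rx":0,"ry":0,"rz":0,"gripper":-1},{"x":-21.5,"y":-1.5,"z":-1,"rx":0,"ry":0,"rz":0,"gripper":-1},{"x":-21.5,"y":-1.5,"z":-1,"rx":0,"ry":0,"rz":0,"gripper":-1},{"x":-21.5,"y":-1.5,"z":-1,"rx":0,"ry":0,"rz":0,"gripper":-1},{"x":-21.5,"y":-1.5,"z":-1,"rx":0,"ry":0,"rz":0,"gripper":-1},{"x":-21.5,"y":-1.5,"z":-1,"rx":0,"ry":0,"rz":0,"gripper":-1}]'
cat > bar.py <<'E'
from h import *
import sys
get_image('wrist');d=save('wrist',sys.argv[1]);s=read_state();print(s['tool_pos'])
np.savez('d6.npz',K=d['K'],R=d['R'],t=d['t'])
m=cv2.inRange(cv2.cvtColor(d['img'],cv2.COLOR_RGB2HSV),(5,150,120),(18,255,255))
n,l,st,c=cv2.connectedComponentsWithStats(m)
for i in range(1,n):
  if st[i,4]>150:
    r=cv2.minAreaRect(np.argwhere(l==i)[:,::-1].astype(np.float32));b=cv2.boxPoints(r)
    print(st[i],r,ray(d,*r[0],.147).round(4)); print([ray(d,*p,.145).round(4)[:2].tolist() for p in b])
E
python3 bar.py w6.png
```

```text
t: 12.08
tool_pos: [0.5133, -0.3153, 0.2687]
tcp_rot: [[0.123, 0.992, -0.001], [0.992, -0.123, 0.001], [0.001, -0.001, -1.0]]
contact_force: [0.6, 0.3, -0.0]
width: 0.0854
[ 0.51352664 -0.31413197  0.26932047]
[ 302   50   16  132 1735] ((309.78851318359375, 115.48185729980469), (131.0574188232422, 14.069026947021484), 89.19306945800781) [ 0.5109 -0.243   0.147 ]
[[0.5113, -0.1959], [0.5217, -0.1971], [0.5102, -0.2969], [0.4984, -0.2956]]
[281 290  32  26 533] ((296.5, 302.5), (25.0, 31.0), 90.0) [ 0.4744 -0.4145  0.147 ]
[[0.4614, -0.4], [0.491, -0.4036], [0.4871, -0.4324], [0.4566, -0.4287]]
```

View pics/w6.png

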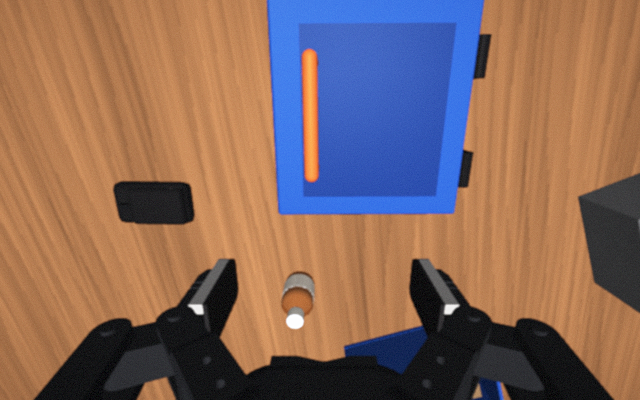

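The bar runs from pixel (310,50) to (312,182). That puts its centre at (0.5104, −0.2464) with a yaw of −7°. The mouse at (153,203) and the flux bottle at (297,300) are clear of the fingers.

```bash
python3 -c "
from h import *
go([.5104,-.2464,.146],R0(-7))"
```

```text
xyz cm [ 6.68 -1.12 12.34] rv [-0.    -0.001  0.001]
```

```bash
python3 -m handwheel '[{"x":3,"y":-1.1,"z":0,"rx":0,"ry":0,"rz":0,"gripper":-1},{"x":6.7,"y":-1.1,"z":2,"rx":0,"ry":0,"rz":0,"gripper":-1},{"x":6.7,"y":-1.1,"z":5,"rx":0,"ry":0,"rz":0,"gripper":-1},{"x":6.7,"y":-1.1,"z":8,"rx":0,"ry":0,"rz":0,"gripper":-1},{"x":6.7,"y":-1.1,"z":10.5,"rx":0,"ry":0,"rz":0,"gripper":-1},{"x":6.7,"y":-1.1,"z":12,"rx":0,"ry":0,"rz":0,"gripper":-1},{"x":6.7,"y":-1.1,"z":12.3,"rx":0,"ry":0,"rz":0,"gripper":-1},{"x":6.7,"y":-1.1,"z":12.3,"rx":0,"ry":0,"rz":0,"gripper":-1}]'; python3 f.py; python3 -m handwheel '[{"x":0,"y":0,"z":0,"rx":0,"ry":0,"rz":0,"gripper":0},{"x":0,"y":0,"z":0,"rx":0,"ry":0,"rz":0,"gripper":0.4},{"x":0,"y":0,"z":0,"rx":0,"ry":0,"rz":0,"gripper":0.4},{"x":0,"y":0,"z":0,"rx":0,"ry":0,"rz":0,"gripper":0.4}]'
python3 - <<'E'
from h import *
d=save('wrist','w7.png')
E
```

```text
t: 12.85
tool_pos: [0.5103, -0.2462, 0.1462]
tcp_rot: [[0.121, 0.993, -0.001], [0.993, -0.121, 0.001], [0.001, -0.001, -1.0]]
contact_force: [-0.8, 0.4, 0.2]
width: 0.0853
[ 0.5  0.5 -0.1 -0.4 -0.3] 0.06 [ 0.5109 -0.2476  0.1478]
t: 13.43
tool_pos: [0.5102, -0.248, 0.1468]
tcp_rot: [[0.123, 0.992, 0.0], [0.992, -0.123, -0.0], [-0.0, 0.0, -1.0]]
contact_force: [-0.5, 0.1, 0.2]
width: 0.0385
```

View pics/w7.png

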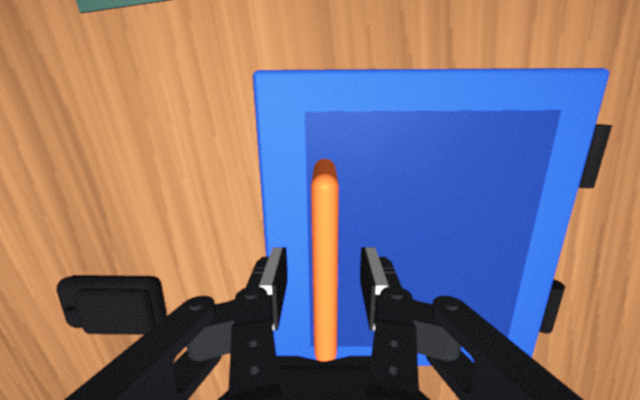

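The bar sits centred between the pads at column 325. Closing.

```bash
python3 -m handwheel '[{"x":0,"y":0,"z":0,"rx":0,"ry":0,"rz":0,"gripper":1},{"x":0,"y":0,"z":0,"rx":0,"ry":0,"rz":0,"gripper":1},{"x":0,"y":0,"z":0,"rx":0,"ry":0,"rz":0,"gripper":1},{"x":0,"y":0,"z":0,"rx":0,"ry":0,"rz":0,"gripper":1},{"x":0,"y":0,"z":0,"rx":0,"ry":0,"rz":0,"gripper":1},{"x":0,"y":0,"z":0,"rx":0,"ry":0,"rz":0,"gripper":1}]'; python3 f.py; python3 -m handwheel '[{"x":0,"y":0.03,"z":-0.1,"rx":0.007,"ry":0,"rz":0,"gripper":1},{"x":0,"y":0.07,"z":-0.2,"rx":0.015,"ry":0,"rz":0,"gripper":1},{"x":0,"y":0.1,"z":-0.3,"rx":0.022,"ry":0,"rz":0,"gripper":1},{"x":0,"y":0.14,"z":-0.42,"rx":0.03,"ry":0,"rz":0,"gripper":1},{"x":0,"y":0.14,"z":-0.42,"rx":0.03,"ry":0,"rz":0,"gripper":1}]'; python3 f.py
```

```text
t: 13.98
tool_pos: [0.5109, -0.2481, 0.1468]
tcp_rot: [[0.123, 0.992, 0.001], [0.992, -0.123, -0.0], [-0.0, 0.001, -1.0]]
contact_force: [5.9, -0.1, -1.1]
width: 0.0103
[ 0.8 -0.  -0.8 -0.5  0.3] -0.04 [ 0.5108 -0.2481  0.1468]
t: 14.65
tool_pos: [0.5119, -0.2482, 0.1497]
tcp_rot: [[0.123, 0.992, -0.031], [0.992, -0.123, 0.004], [0.001, -0.031, -1.0]]
contact_force: [5.1, -1.7, -8.0]
width: 0.0098
[-8.5 -9.6 -9.8 -9.4 -9. ] -9.24 [ 0.5119 -0.2482  0.1497]
```

```bash
python3 -m handwheel '[{"x":0,"y":0.07,"z":-0.2,"rx":0.014,"ry":0,"rz":0,"gripper":1},{"x":0,"y":0.14,"z":-0.4,"rx":0.029,"ry":0,"rz":0,"gripper":1},{"x":0,"y":0.21,"z":-0.6,"rx":0.043,"ry":0,"rz":0,"gripper":1},{"x":0,"y":0.28,"z":-0.8,"rx":0.057,"ry":0,"rz":0,"gripper":1},{"x":0,"y":0.35,"z":-0.96,"rx":0.07,"ry":0,"rz":0,"gripper":1},{"x":0,"y":0.35,"z":-0.96,"rx":0.07,"ry":0,"rz":0,"gripper":1}]'; python3 f.py;  python3 -c "
from h import *
d=save('wrist','w8.png')"
```

```text
t: 15.4
tool_pos: [0.5159, -0.2487, 0.16]
tcp_rot: [[0.122, 0.987, -0.1], [0.992, -0.122, 0.012], [0.0, -0.101, -0.995]]
contact_force: [3.4, -1.0, -2.3]
width: 0.0098
[-3.9 -4.1 -5.7 -5.3 -5.6] -4.93 [ 0.5158 -0.2486  0.1599]
```

```bash
python3 -m handwheel '[{"x":0,"y":0.08,"z":-0.22,"rx":0.016,"ry":0,"rz":0,"gripper":1},{"x":0,"y":0.16,"z":-0.44,"rx":0.032,"ry":0,"rz":0,"gripper":1},{"x":0,"y":0.24,"z":-0.66,"rx":0.048,"ry":0,"rz":0,"gripper":1},{"x":0,"y":0.32,"z":-0.88,"rx":0.064,"ry":0,"rz":0,"gripper":1},{"x":0,"y":0.4,"z":-1.08,"rx":0.08,"ry":0,"rz":0,"gripper":1},{"x":0,"y":0.4,"z":-1.13,"rx":0.08,"ry":0,"rz":0,"gripper":1},{"x":0,"y":0.4,"z":-1.13,"rx":0.08,"ry":0,"rz":0,"gripper":1},{"x":0,"y":0.4,"z":-1.13,"rx":0.08,"ry":0,"rz":0,"gripper":1}]'; python3 f.py;  python3 - <<'E'
from h import *
s=read_state();print(s['width'],np.round(s['contact_force'],1))
d=save('wrist','w9.png');a=save('scene','s9.png')
cv2.imwrite('pics/c9.png',np.hstack([cv2.resize(d['img'],(400,300),interpolation=cv2.INTER_AREA),cv2.resize(a['img'][180:330,180:380],(400,300),interpolation=cv2.INTER_CUBIC)])[:,:,::-1])
x=np.array([.9925,-.1219,0]);yv=np.array([.1219,.9925,0]);H=np.array([.6494,-.2635,.1])
for th in(0,.1,.18,.25):
  c,sn=np.cos(th),np.sin(th)
  def P(f,u,w): return H-x*(f*c-u*sn)+yv*w+np.array([0,0,f*sn+u*c])
  print(th,'wrist front top corner L',proj(d,P(.176,.01,.095)).round(),'bar end',proj(d,P(.14,.045,.05)).round(),'scene bar L,R',proj(a,P(.14,.045,.045)).round(),proj(a,P(.14,.045,-.045)).round(),'corners',[proj(a,P(f,.01,w)).round().tolist() for f in(.176,) for w in(-.095,.095)])
E
```

```text
t: 16.37
tool_pos: [0.521, -0.2493, 0.1705]
tcp_rot: [[0.123, 0.977, -0.177], [0.992, -0.121, 0.022], [0.0, -0.178, -0.984]]
contact_force: [7.7, -0.8, -5.9]
width: 0.0098
[-6.8 -6.4 -6.3 -6.4 -5.7] -6.3 [ 0.521  -0.2493  0.1706]
0.009691021668868195 [ 9.1 -1.9 -5.7]
0 wrist front top corner L [264.  74.] bar end [312. 164.] scene bar L,R [262. 221.] [233. 234.] corners [[213.0, 240.0], [272.0, 214.0]]
0.1 wrist front top corner L [255.  72.] bar end [317. 170.] scene bar L,R [262. 219.] [233. 232.] corners [[212.0, 237.0], [272.0, 210.0]]
0.18 wrist front top corner L [250.  69.] bar end [324. 176.] scene bar L,R [263. 218.] [234. 231.] corners [[212.0, 235.0], [272.0, 208.0]]
0.25 wrist front top corner L [246.  66.] bar end [333. 182.] scene bar L,R [264. 217.] [234. 231.] corners [[212.0, 233.0], [273.0, 206.0]]
```

View pics/c9.png

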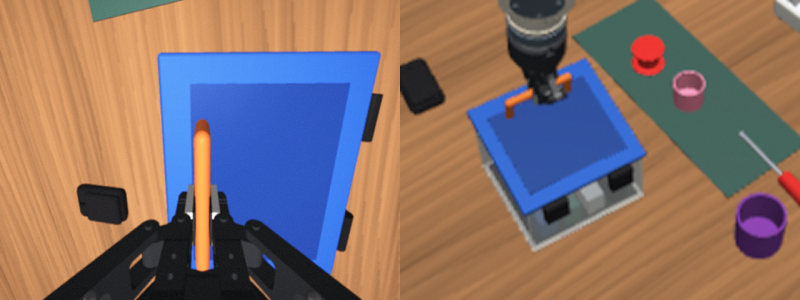

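The lid is visibly ajar and the bar is still centred in the pads. The force is mostly a radial strain of about 9 N, pulling away from the hinge. I'll relieve that by about 1 mm and cross-check the angle from lid corners.

```bash
python3 -m handwheel '[{"x":0,"y":0.05,"z":0,"rx":0,"ry":0,"rz":0,"gripper":1},{"x":0,"y":0.1,"z":-0.02,"rx":0,"ry":0,"rz":0,"gripper":1},{"x":0,"y":0.1,"z":-0.02,"rx":0,"ry":0,"rz":0,"gripper":1},{"x":0,"y":0.1,"z":-0.02,"rx":0,"ry":0,"rz":0,"gripper":1}]'; python3 f.py; python3 - <<'E'
from h import *
from scipy.optimize import least_squares
s=read_state();print(s['width'],np.round(s['contact_force'],1))
x=np.array([.9925,-.1219,0]);yv=np.array([.1219,.9925,0]);H=np.array([.6494,-.2635,.1])
def P(th,f,u,w):
  c,sn=np.cos(th),np.sin(th);return H-x*(f*c-u*sn)+yv*w+np.array([0,0,f*sn+u*c])
d6=dict(np.load('d6.npz'));print('closed w6: front corner',proj(d6,P(0,.176,.01,-.095)).round(1),'obs ~(279,214); rear',proj(d6,P(0,-.002,.01,-.095)).round(1),'obs ~(455,213)')
d=save('wrist','w10.png')
m=cv2.inRange(cv2.cvtColor(d['img'],cv2.COLOR_RGB2HSV),(100,140,90),(125,255,255));m[250:]=0
# front edge column at few rows, left/top edges of the lid
n,l,st,c=cv2.connectedComponentsWithStats(m);i=1+np.argmax(st[1:,4]);q=np.argwhere(l==i)[:,::-1]
tl=q[np.argmin(q.sum(1))];tr=q[np.argmax(q[:,0]-q[:,1])];print('TL',tl,'TR',tr)
for th in(0,.1,.14,.18,.22): print(th,'TL',proj(d,P(th,.176,.01,.095)).round(1),'TR',proj(d,P(th,-.002,.01,.095)).round(1))
E
```

```text
t: 17.05
tool_pos: [0.5213, -0.2493, 0.171]
tcp_rot: [[0.123, 0.976, -0.178], [0.992, -0.121, 0.022], [0.0, -0.179, -0.984]]
contact_force: [3.3, 0.1, -4.4]
width: 0.0096
[-3.9 -4.5 -3.8 -4.3 -5.5] -4.42 [ 0.5214 -0.2493  0.1711]
0.009987734557186026 [ 3.5 -1.5 -5.5]
closed w6: front corner [276.9 215.3] obs ~(279,214); rear [454.  215.4] obs ~(455,213)
TL [254  72] TR [606  71]
0 TL [263.9  74.4] TR [609.5  69. ]
0.1 TL [255.3  71.8] TR [611.5  69. ]
0.14 TL [252.3  70.6] TR [612.2  69.1]
0.18 TL [249.6  69.2] TR [612.9  69.1]
0.22 TL [247.3  67.8] TR [613.5  69.1]
```

In the hand frame the lid's corners match the closed-lid grasp picture: (254,72) and (606,71) now, against about (255,70) and (608,70) then. The lid has therefore turned with the tool, which is tilted 0.179 rad. One last check of the cup, then I hand in.

```bash
python3 - <<'E'
from h import *
d=get_image('top');e=proj(d,[.617,.3073,.09])
print('expected cup px top',e.round(1),[(np.round(r['bbox']).tolist(),round(r['confidence'],2)) for r in search_frame('top','cup')])
s=read_state();print(s['t'],s['tool_pos'],s['width'],np.abs(s['dq']).max());print(close_job())
E
```

```text
expected cup px top [204.9 177.9] [([245.0, 128.0, 269.0, 151.0], 0.89), ([330.0, 101.0, 352.0, 132.0], 0.75), ([195.0, 170.0, 217.0, 185.0], 0.72), ([307.0, 191.0, 322.0, 208.0], 0.69)]
17.45 [ 0.52139705 -0.24931253  0.17114404] 0.00981218993648073 0.12730386995447845
the job is handed in; nothing more can be done
None
```

The cup is standing on the pan and the lid is held ajar by its bar. I handed the job in at about 17.5 s, still gripping the bar.

- **Cup:** I lowered the small brass cup onto the pan under force watch until the pan carried its weight, then let go. The wrist picture right after release showed it upright and centred on the ring, within about 1 px. The last top view still finds it on the pan, at about (206,178) against an expected (205,178).
- **Lid:** I gripped the orange bar and pulled it up along its arc until the seal let go. It is held at about 0.18 rad, roughly 3 cm open at the front edge. The bar rose 24 mm, the tool is tilted 0.179 rad and there was no sign of slip in the grip.
- **Disagreement:** Projecting the lid's corners in the wrist picture with absolute calibration gave a looser reading of 0.10–0.14 rad. Its fit error is a few pixels, so I trusted the hand-relative check instead: the lid looks the same from the gripper as it did when first grasped.
- **Residual force:** The arm still pulls on the bar with about 5 N.
- **Everything else on the bench:** I did not plan to touch anything else and nothing seemed to be touched, but I did not check each object individually.

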